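# Rake the stray roller out of the track plate

## Task

A loose steel roller is stuck in the dogleg groove of the track plate. Take the raking pin from its stand, put its point down in the groove behind the roller, on the closed-end side, and guide it slowly along the whole groove, under 5 cm/s while the point is in it, so that the roller is pushed round both bends and out of the open end into the catch tray. Then put the pin back upright in its stand, fully home, touching the roller only with the pin and leaving the tin, the tape and the cutter where they are.

Things in the scene. Friction and masses are not known exactly. Their poses are not given: they have to be found in the camera images.
- track_plate: Fixed plate, 130 (x) x 220 (y) mm, flat aluminium top at z 26 mm. Origin: centre of its underside. A groove 16 mm wide, 12 mm deep, with dark floor at z 14 mm, runs in its top in three straight legs; centre line (x,y) in its frame: (-18,-100), (-18,-20), (18,50), (18,110) mm. Closed at the first point, open at the last (its +y edge), where a catch tray is fixed. Position and yaw vary.
- groove_end (a point): Centre line of the groove at its closed end wall, on the groove floor (14 mm above the worktop).
- groove_bend1 (a point): Centre line of the groove at the first bend, on the groove floor.
- groove_bend2 (a point): Centre line of the groove at the second bend, on the groove floor.
- groove_mouth (a point): Centre line of the groove at its open end, at the plate's edge, on the groove floor.
- tray_in (a point): Centre of the catch tray's floor, 4 mm above the worktop; the shallow steel tray is 64 (plate x) x 62 (plate y) mm inside, its walls 24 mm high over the worktop, and is fixed to the plate below the groove's open end.
- roller: Loose steel roller, a lightly oiled disc 13 mm in diameter and 9 mm high with a small dark centre, lying flat on the groove floor in the first leg, its centre 38 to 65 mm from the closed end. Origin: centre of its underside.
- rake_pin: Raking pin, 138 mm long, standing upright in pin_stand. Origin: its point, the lower end; z runs up along the pin. Steel shank 8 mm in diameter from 0 to 66 mm, steel collar 28 mm in diameter from 66 to 72 mm, round wooden handle 20 mm in diameter from 72 to 138 mm (grip this from above).
- pin_stand: Fixed pale wooden stand: block 46 x 46 mm, 70 mm high, two low feet along x (78 mm over all), upright bore 14 mm in diameter right through its middle. Origin: centre of its underside. Pin fully home: collar flat on the block's top, its point 4 mm above the worktop. It may be to the right or left of the track plate.
- compound_tin: Bystander: green tin with a pale lid, 65 mm in diameter, 62 mm high, standing beside the plate, on the other side from the stand. Origin: centre of its underside.
- electrical_tape: Bystander: roll of black tape, 55 mm in diameter, 19 mm high, behind the plate to the left. Origin: centre of its underside.
- seat_cutter: Bystander: grey round valve-seat cutter, 39 mm in diameter, 24 mm high, in front of the plate to the right. Origin: centre of its underside.
There are look-alikes about, which are no part of the job. Of the things that look like the rake_pin, take the one that is farthest to the robot's right at the start.

How it is judged:
By the outcome, as a careful person would: the job done as asked, in the order asked, and still so for the second after the job is handed in, with the robot touching nothing.
It also fails if it takes over 64 s, if anything falls off the work surface, if the arm or the gripper's body presses on something with over 40 N, if the wrist force passes 120 N, or if a joint passes its speed limit or range.

## Robot

A 7-joint arm with a two-finger parallel gripper is mounted at the origin on a cart in front of the work surface, level with it; the furniture and walls round the work are solid. World frame = base frame: x ahead of the robot, y to its left, z up, the work surface at z = 0. Lengths are in m, angles in rad, forces in N, time in s.
With the tool pointing down it reaches from about 0.425 to 0.925 m from the base axis. Payload 6.8 kg.
Tool frame: the origin (TCP) lies at the centre of the arm's flange, where the gripper is bolted on; the fingertips stand 173 mm ahead of it and the grasp point (between the pads) lies 155 mm ahead of it (r.hold_point_z is the distance from the TCP to the grasp point, in m); z points along the fingers, x is the direction in which the jaws open and shut, and the axes are right-handed (so a half turn about z gives the same grasp; the last joint's range is limited). The gripper opens to 85 mm and grips with 20 to 120 N. Pads are 22 mm wide; open, the fingers measure 114 mm over their backs; the gripper's body (76 mm by 85 mm) begins 54 mm behind the grasp point. The pads swing forward as they close: fully open they stand 13 mm farther back than shut.
Start: joints at [1.186, 0.477, 0.022, 1.555, -0.011, 1.109, -0.083], TCP at [0.184, -0.649, 0.405] pointing down, gripper open.
Joint ranges: [-2.96, 2.96], [-0.34, 2.1], [-1.41, 1.46], [0.24, 2.44], [-1.37, 4.51], [0.17, 1.92], [-2.96, 2.96]. Speed limits (rad/s): [2.39, 2.39, 3.14, 3.14, 3.14, 3.14, 3.14].

## Interface

Orientations are given as a rotation vector (axis times angle).
In Python, from bench import r gives the robot as it stands.
- The arm moves only by the tool apply_moves, never from a script. Its arguments are lists of equal length, an entry for each row: "dp": the shift along the tool's x, y, z scaled (see below), a list of three; "twist": the turn, a rotation vector about the tool's x, y, z scaled (see below), a list of three; "jaw": the closure in counts, from 0 (fully open) to 255 (shut). In form: {"dp": [[x, y, z], ...], "twist": [[rx, ry, rz], ...], "jaw": [jaw, ...]}. A call has 1 to 20 rows; each row shifts and turns the pose as measured when the row begins, along the tool's axes as they then stand; what a row does not reach is not made up. The controller multiplies each number of a shift by 12 cm and each number of a turn by 120 degrees. A row lasts 1/10 s, in which the tool goes at most 50 mm and 8.59 degrees, less where a joint would pass 70% of its speed; a pose out of reach is approached as far as the arm can. A call with a number of a shift or a turn outside -1 to 1 is refused whole. A call with a gripper value outside its range is refused whole. The fingers move at their own pace and stop on an object; "grip_force" is the grip in N (left out, the last holds). Time passes only in rows, so rows that do not move let the fingers close. It gives the time, the measured TCP pose, the force and the opening at its end, in the units of the state.
- r.get_obs(): the state, without advancing time (a new reading comes with each control period).
- r.grab_frame(name): name is "side" or "top" or "wrist"; returns a dict with "color" (480x640x3 uint8, red, green, blue), "z_map" (480x640 float32, m along the optical axis (not along the pixel's ray), 0 where there is no reading), "intrinsics" (3x3 intrinsics, pixels), "dist_coeffs" ([k1, k2, p1, p2, k3] as OpenCV has them; the pictures are not rectified), "R" (3x3) and "t" (3): a world point X has camera coordinates R X + t; the wrist camera has in their place "hand_eye" (4x4, takes a point from camera to tool coordinates, whose origin is the TCP and whose axes are the tool frame's). Camera axes: x right, y down, z forward; pixel columns grow to the right and rows downward; lengths in m; the calibration is good to about 2 mm. A picture is of the moment at which its call begins: read the wrist's pose just before it.
- r.hand_in(): hands the job in, once; it reports no verdict.
The state is a dict: "clock": time; "joints": joint angles; "qvel": joint speeds; "tau": joint torques, N m; "tcp_pos": TCP position; "orientation": TCP orientation; "contact_force": force on the tool from outside, world axes, zero at the start; "moment": the same for the moment, N m; "grip_width": finger opening in m.
Only numpy, scipy, OpenCV 4.12 (cv2) and the standard library are available. Lean on these libraries where they do the work, as an engineer would, in place of code of your own. Each camera call takes 0.05 s, during which the arm holds its last target.

## Working session

There is one attempt and no reset: what is moved stays moved. The work goes in short steps, Python scripts to look and compute and a tool call to move; the robot and the scene stay as the last step left them, time stands still between calls to the robot, and variables do not carry over. Pictures are saved under pics/ and viewed, and the job is handed in when it is done.

Besides the shell and the picture viewer there is one more tool, called as a command line: name --argument value ..., lists and objects as JSON in quotes. apply_moves: Moves the arm, as the interface text tells. Shifts and turns lie within -1 to 1; 1 stands for 12 cm of shift or 120 degrees of turn. Its arguments: {"type":"object","properties":{"dp":{"type":"array"},"twist":{"type":"array"},"jaw":{"type":"array"},"grip_force":{"type":"number"}},"required":["dp","twist","jaw"]}

```bash
ls; mkdir -p pics; python3 - <<'E'
from bench import r
import cv2,numpy as np
o=r.get_obs()
for k,v in o.items(): print(k,np.round(v,4))
print(r.hold_point_z)
for n in ["side","top"]:
    f=r.grab_frame(n)
    cv2.imwrite(f"pics/{n}0.png",f["color"][:,:,::-1])
    np.savez(f"pics/{n}0.npz",**f)
    print(n,f["intrinsics"],f["dist_coeffs"],f["R"],f["t"], (f["z_map"]>0).mean())
E
```

```text
pics
clock 0.0
joints [ 1.1859  0.4778  0.0223  1.5565 -0.0115  1.1093 -0.0831]
qvel [-0.0007 -0.0003  0.0001 -0.0009 -0.0002  0.0007 -0.0009]
tau [ 2.00000e-04 -5.96456e+01  1.60830e+00 -2.81194e+01  1.25000e-02
  9.40000e-03  0.00000e+00]
tcp_pos [ 0.1844 -0.649   0.4037]
orientation [-2.5059e+00  1.8931e+00  2.4000e-03]
contact_force [ 0.1856  0.4547 -0.7617]
moment [-0.0026  0.0391  0.0098]
grip_width 0.085
0.1547
side [[513.65305626   0.         313.03153943]
 [  0.         513.65305626 242.7129529 ]
 [  0.           0.           1.        ]] [0.00163733 0.         0.         0.         0.        ] [[ 0.97315096 -0.2294014   0.01876735]
 [-0.09011778 -0.45477797 -0.88603374]
 [ 0.21179236  0.86055331 -0.46324076]] [-0.53967909  0.0871972   1.2844621 ] 0.995947265625
top [[531.59421661   0.         315.58485011]
 [  0.         531.59421661 241.13065109]
 [  0.           0.           1.        ]] [-0.01333954  0.          0.          0.          0.        ] [[ 0.01640429 -0.99986264 -0.00236648]
 [-0.99681491 -0.01616945 -0.07809347]
 [ 0.07804448  0.00364001 -0.99694323]] [-0.00438692  0.54369003  1.31832594] 0.9959733072916667
```

View pics/top0.png

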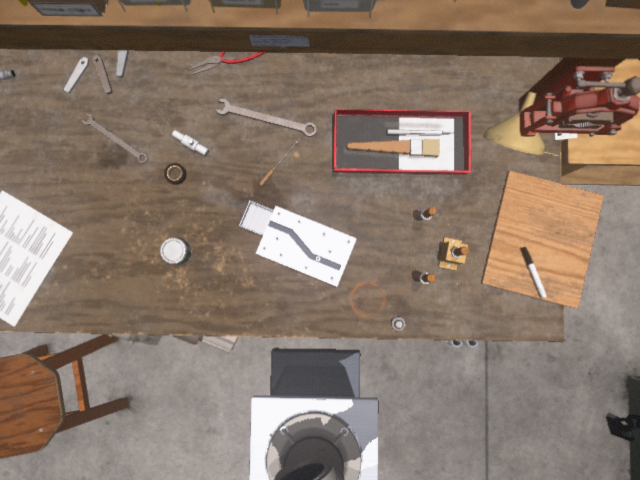

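View pics/side0.png

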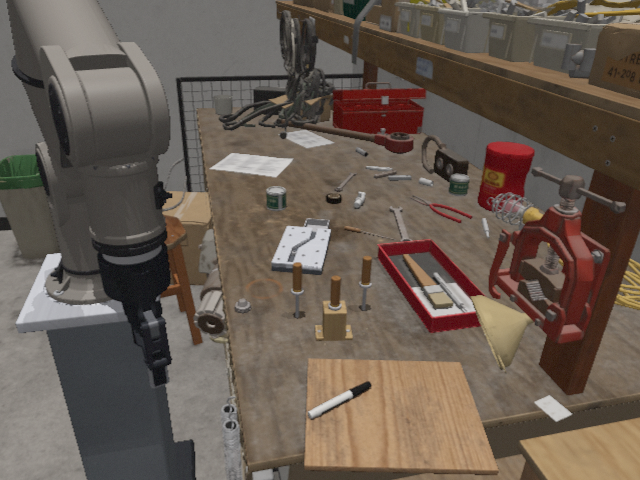

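```bash
cat > h.py <<'E'
import numpy as np,cv2
from scipy.spatial.transform import Rotation as Ro
def load(n): return dict(np.load(f"pics/{n}.npz"))
def ext(f,tcp=None,rv=None):
    if "R" in f: return f["R"],f["t"].reshape(3)
    H=f["hand_eye"]; T=np.eye(4); T[:3,:3]=Ro.from_rotvec(rv).as_matrix(); T[:3,3]=tcp
    W=np.linalg.inv(T@H); return W[:3,:3],W[:3,3]
def proj(f,X,*a):
    R,t=ext(f,*a); return cv2.projectPoints(np.atleast_2d(np.array(X,float)),cv2.Rodrigues(R)[0],t,f["intrinsics"],f["dist_coeffs"])[0].reshape(-1,2)
def onplane(f,uv,z,*a):
    R,t=ext(f,*a); n=cv2.undistortPoints(np.array(uv,float).reshape(-1,1,2),f["intrinsics"],f["dist_coeffs"]).reshape(-1,2)
    d=np.c_[n,np.ones(len(n))]@R; c=-R.T@t
    return c+d*((z-c[2])/d[:,2])[:,None]
def crop(f,x0,y0,x1,y1,s,name):
    cv2.imwrite(f"pics/{name}.png",cv2.resize(f["color"][y0:y1,x0:x1,::-1],None,fx=s,fy=s,interpolation=cv2.INTER_CUBIC))
E
python3 - <<'E'
from h import *
f=load("top0"); crop(f,230,190,370,295,5,"top0c"); crop(f,380,190,480,300,5,"top0d")
z=f["z_map"]
g=load("side0"); crop(g,260,210,420,350,5,"side0c")
E
```

```text
(no output)
```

View pics/top0c.png

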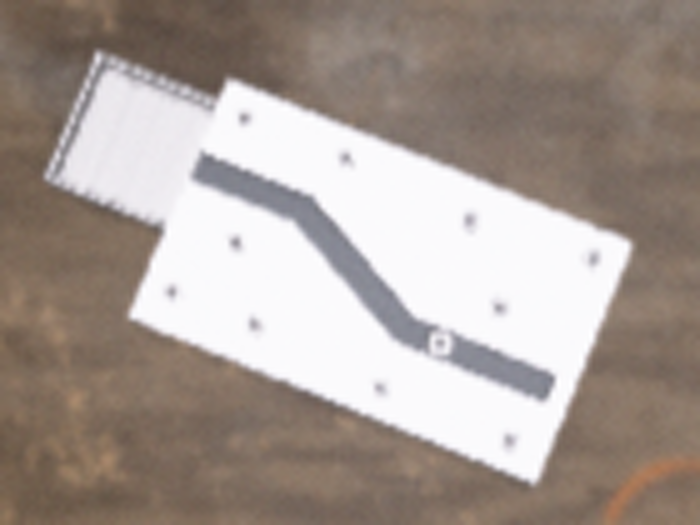

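View pics/top0d.png

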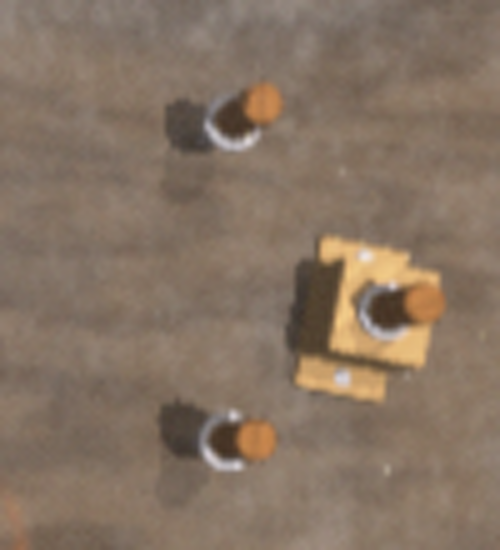

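View pics/side0c.png

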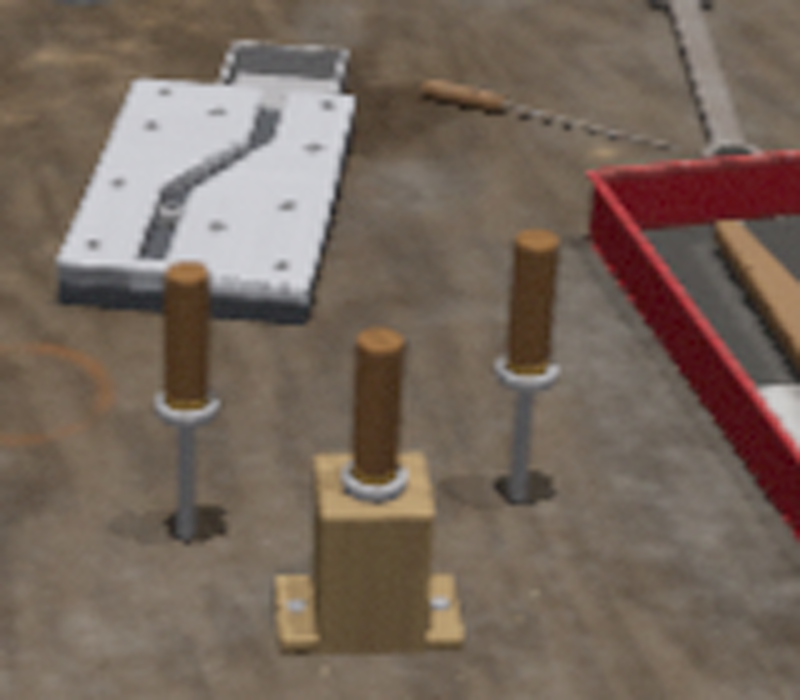

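```bash
cat > m1.py <<'E'
from h import *
f=load("top0"); c=f["color"].astype(int); 
# plate: bright mask
m=(c.min(2)>225).astype(np.uint8); 
roi=np.zeros_like(m); roi[195:292,230:362]=1; m*=roi
m=cv2.morphologyEx(m,cv2.MORPH_CLOSE,np.ones((11,11)))
n,l,s,_=cv2.connectedComponentsWithStats(m); i=1+s[1:,4].argmax(); m=(l==i).astype(np.uint8)
ys,xs=np.nonzero(m); print("mask",s[i])
# corners approx by hand from zoom
hand=np.array([[228,79],[632,242],[536,485],[131,318]])/5+[230,190]-0.4
P=onplane(f,hand,0.026); print("corners\n",P.round(4)); print("sides",np.linalg.norm(np.diff(np.vstack([P,P[:1]]),axis=0),axis=1).round(4))
# groove centreline hand
g=np.array([[553,387],[408,333],[306,208],[198,167]])/5+[230,190]-0.4
# model fit from corners: corner order (plate frame) 
mod=np.array([[65,110],[65,-110],[-65,-110],[-65,110]])/1000
def fit(A,B):
    a=A.mean(0);b=B.mean(0);H=(A-a).T@(B-b);U,S,V=np.linalg.svd(H);R=(U@V).T
    if np.linalg.det(R)<0: V[1]*=-1;R=(U@V).T
    return R,b-R@a
R,t=fit(mod,P[:,:2]); yaw=np.arctan2(R[1,0],R[0,0]); print("plate",t.round(4),"yaw",np.degrees(yaw).round(2)); print("res",(P[:,:2]-(mod@R.T+t)).round(4).tolist())
gp=np.array([[-18,-100],[-18,-20],[18,50],[18,110]])/1000
W=gp@R.T+t; print("groove world",W.round(4).tolist())
print("groove by hand rays z14",onplane(f,g,0.014)[:,:2].round(4).tolist())
# roller
rp=onplane(f,np.array([[440,343]])/5+[230,190]-0.4,0.023)[:,:2]; print("roller",rp.round(4),"plate fr",((rp-t)@R).round(4))
# orange handles tops
g2=load("side0")
def handle(f,box):
    x0,y0,x1,y1=box;hs=cv2.cvtColor(f["color"],cv2.COLOR_RGB2HSV)[y0:y1,x0:x1]
    return hs
hs=cv2.cvtColor(f["color"],cv2.COLOR_RGB2HSV)
for nm,uv in dict(a=(432.5,210.8),stand=(464.8,250.6),b=(431.3,278)).items():
    print(nm, onplane(f,[uv],0.142).round(4), "depth", f["z_map"][int(uv[1]),int(uv[0])])
sideuv=np.array([[187,270],[380,341],[538,238]])/5+[260,210]-0.4
print("side handle tops",onplane(g2,sideuv,0.142).round(4))
# stand top corners
st=np.array([[346,258],[441,271],[424,368],[330,352]])/5+[380,190]-0.4
S=onplane(f,st,0.070);print("stand top",S.round(4).tolist(),S.mean(0).round(4))
for nm,uv,z in [("tin",(173.5,248.5),.062),("tape",(175,173),.019),("cutter",(398.5,324),.024)]: print(nm,onplane(f,[uv],z).round(3))
E
python3 m1.py
```

```text
mask [ 243  205  113   81 5000]
corners
 [[ 0.6322  0.1079  0.026 ]
 [ 0.5529 -0.0969  0.026 ]
 [ 0.4304 -0.0503  0.026 ]
 [ 0.5105  0.1539  0.026 ]]
sides [0.2196 0.131  0.2193 0.13  ]
plate [0.5315 0.0286] yaw -21.16
res [[0.0003, 0.0001], [0.0004, 0.0005], [-0.0007, 0.0002], [-0.0, -0.0008]]
groove world [[0.4786, -0.0581], [0.5075, 0.0165], [0.5663, 0.0688], [0.588, 0.1247]]
groove by hand rays z14 [[0.4798, -0.0587], [0.5059, 0.015], [0.5685, 0.0678], [0.5886, 0.1231]]
roller [[ 0.5007 -0.0013]] plate fr [[-0.018 -0.039]]
a [[ 0.6087 -0.264   0.142 ]] depth 1.2266027
stand [[ 0.518  -0.3379  0.142 ]] depth 1.2142375
b [[ 0.4542 -0.2612  0.142 ]] depth 1.2147474
side handle tops [[ 0.4532 -0.2714  0.142 ]
 [ 0.5177 -0.3427  0.142 ]
 [ 0.6076 -0.2742  0.142 ]]
stand top [[0.545, -0.3192, 0.07], [0.5394, -0.3653, 0.07], [0.4921, -0.3568, 0.07], [0.4991, -0.3113, 0.07]] [ 0.5189 -0.3382  0.07  ]
tin [[0.517 0.351 0.062]]
tape [[0.713 0.366 0.019]]
cutter [[ 0.34  -0.205  0.024]]
```

apply_moves --dp '[[0, 0, 0], [0, 0, 0], [-0.25, -0.27, 0], [-0.25, -0.27, 0], [-0.25, -0.27, 0], [-0.25, -0.27, 0], [-0.25, -0.27, 0], [-0.25, -0.27, 0], [-0.25, -0.27, 0], [-0.25, -0.27, 0], [0, 0, 0]]' --twist '[[0, 0, 0.07], [0, 0, 0.065], [0, 0, 0], [0, 0, 0], [0, 0, 0], [0, 0, 0], [0, 0, 0], [0, 0, 0], [0, 0, 0], [0, 0, 0], [0, 0, 0]]' --jaw '[0, 0, 0, 0, 0, 0, 0, 0, 0, 0, 0]' --grip_force 70

```text
clock: 1.2
tcp_pos: [0.4551, -0.405, 0.3976]
orientation: [-2.194, 2.246, 0.017]
contact_force: [-0.8, 0.5, -0.3]
grip_width: 0.0853
```

```bash
cat > st.py <<'E'
from bench import r
from h import *
import sys
def state(p=True):
    o=r.get_obs(); M=Ro.from_rotvec(o["orientation"]).as_matrix()
    if p:
        print("t",round(float(o["clock"]),2),"tcp",np.round(o["tcp_pos"],4),"F",np.round(o["contact_force"],1),"w",round(float(o["grip_width"]),4))
        print("x az",np.degrees(np.arctan2(M[1,0],M[0,0])).round(2),"ztilt xy mrad",(M[:2,2]*1000).round(1))
        # twist (tool frame, scaled) to be down with x=-y
        G=np.array([[0,-1,0],[-1,0,0],[0,0,-1]]).astype(float); G=G.T.T
        tw=Ro.from_matrix(M.T@G).as_rotvec(); print("twist to aligned",(np.degrees(tw)/120).round(4))
    return o,M
def to(x,y,z,o,M):
    d=M.T@(np.array([x,y,z])-o["tcp_pos"]); print("dp total (units of 12cm)",(d/0.12).round(3),"m",d.round(4)); return d
def wrist(name):
    o,M=state(); f=r.grab_frame("wrist"); cv2.imwrite(f"pics/{name}.png",f["color"][:,:,::-1])
    np.savez(f"pics/{name}.npz",tcp=o["tcp_pos"],rv=o["orientation"],**f); return f,o,M
E
python3 - <<'E'
from st import *
f,o,M=wrist("w1"); print(f["hand_eye"].round(4), f["intrinsics"])
to(.518,-.339,.2617+.1,o,M)
E
```

```text
t 1.2 tcp [ 0.4551 -0.405   0.3976] F [-0.8  0.5 -0.3] w 0.0853
x az -91.34 ztilt xy mrad [-7.   8.7]
twist to aligned [ 0.0034  0.0041 -0.0112]
[[ 1.000e+00  1.100e-03 -7.000e-04  1.400e-03]
 [-9.000e-04  9.641e-01  2.655e-01 -6.750e-02]
 [ 1.000e-03 -2.655e-01  9.641e-01  3.000e-02]
 [ 0.000e+00  0.000e+00  0.000e+00  1.000e+00]] [[337.11744109   0.         319.97447015]
 [  0.         337.11744109 241.44274956]
 [  0.           0.           1.        ]]
dp total (units of 12cm) [-0.559 -0.514  0.3  ] m [-0.0671 -0.0616  0.036 ]
```

View pics/w1.png

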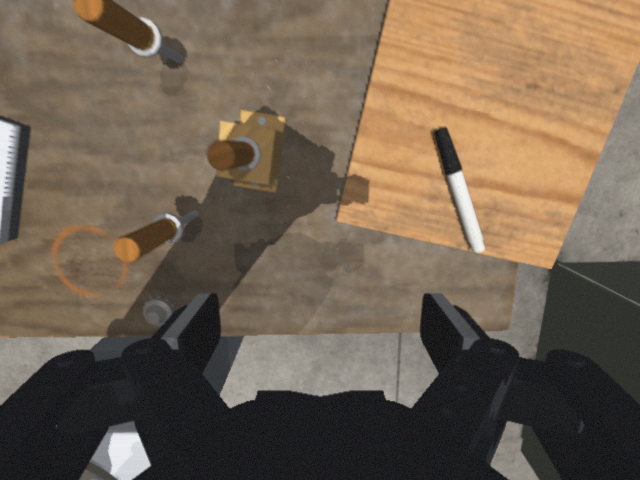

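```bash
python3 - <<'E'
from h import *
f=load("w1"); crop(f,180,90,320,220,5,"w1c")
a=(f["tcp"],f["rv"])
print(onplane(f,[(220,156)],.142,*a).round(4), proj(f,[[.518,-.339,.142],[.518,-.339,.07]],*a).round(1))
E
```

```text
[[ 0.5178 -0.3403  0.142 ]] [[217.9 155.7]
 [243.2 153.4]]
```

View pics/w1c.png

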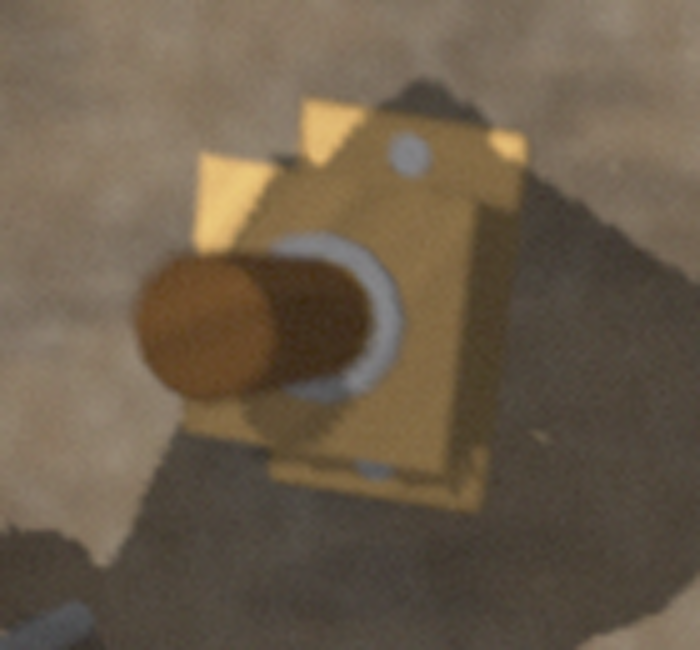

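apply_moves --dp '[[-0.19, -0.17, 0.1], [-0.18, -0.17, 0.1], [-0.18, -0.17, 0.1], [0, 0, 0]]' --twist '[[0.003, 0.004, -0.011], [0, 0, 0], [0, 0, 0], [0, 0, 0]]' --jaw '[0, 0, 0, 0]'

```text
clock: 1.65
tcp_pos: [0.5121, -0.3453, 0.3592]
orientation: [2.204, -2.229, -0.002]
contact_force: [-0.1, 0.3, 0.2]
grip_width: 0.0855
```

```bash
python3 - <<'E'
from st import *
f,o,M=wrist("w2")
a=(o["tcp_pos"],o["orientation"])
print(proj(f,[[.518,-.340,.142],[.518,-.340,.07]],*a).round(1))
to(.518,-.340,.2617,o,M)
E
```

```text
t 1.65 tcp [ 0.5121 -0.3453  0.3592] F [-0.1  0.3  0.2] w 0.0855
x az -90.65 ztilt xy mrad [-5.9 -4.3]
twist to aligned [ 0.0028 -0.0021 -0.0054]
[[306.8 256.1]
 [309.9 227.5]]
dp total (units of 12cm) [-0.049 -0.053  0.812] m [-0.0058 -0.0064  0.0974]
```

View pics/w2.png

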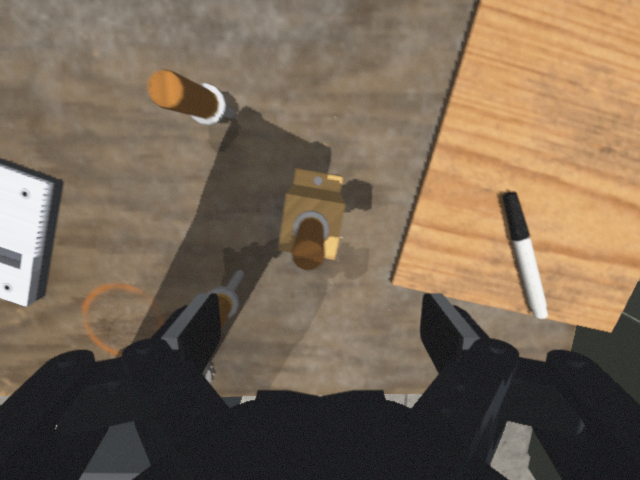

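apply_moves --dp '[[-0.045, -0.062, 0], [0, 0, 0.25], [0, 0, 0.25], [0, 0, 0.2], [0, 0, 0.1], [0, 0, 0]]' --twist '[[0.003, -0.002, -0.005], [0, 0, 0], [0, 0, 0], [0, 0, 0], [0, 0, 0], [0, 0, 0]]' --jaw '[0, 0, 0, 0, 0, 0]'

```text
clock: 2.3
tcp_pos: [0.5148, -0.3519, 0.2643]
orientation: [2.202, -2.236, 0.015]
contact_force: [0.1, 0.3, -0.1]
grip_width: 0.0851
```

```bash
python3 - <<'E'
from st import *
f,o,M=wrist("w3")
a=(o["tcp_pos"],o["orientation"])
print(proj(f,[[.519,-.3405,.142],[.519,-.3405,.07]],*a).round(1))
to(.519,-.3405,.2617,o,M)
E
```

```text
t 2.3 tcp [ 0.5148 -0.3519  0.2643] F [ 0.1  0.3 -0.1] w 0.0851
x az -90.87 ztilt xy mrad [ 4.5 -8.9]
twist to aligned [-0.0022 -0.0042 -0.0072]
[[275.7 359.5]
 [292.  276.8]]
dp total (units of 12cm) [-0.096 -0.034  0.021] m [-0.0115 -0.004   0.0026]
```

View pics/w3.png

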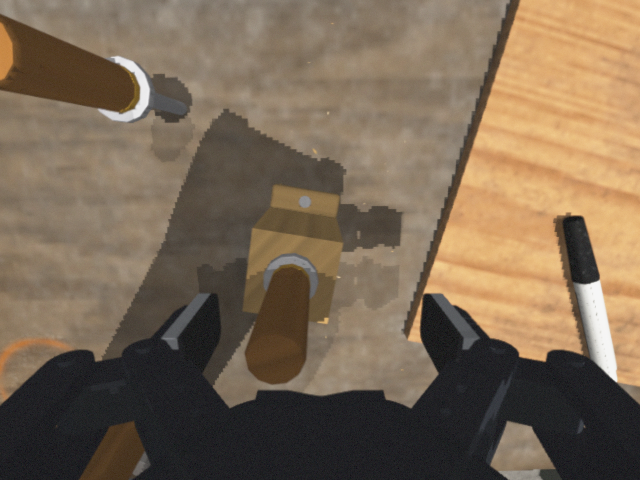

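apply_moves --dp '[[-0.05, -0.018, 0.01], [-0.045, -0.016, 0.01], [0, 0, 0], [0, 0, 0]]' --twist '[[-0.002, -0.004, -0.007], [0, 0, 0], [0, 0, 0], [0, 0, 0]]' --jaw '[0, 0, 0, 0]'

```text
clock: 2.75
tcp_pos: [0.5208, -0.3409, 0.267]
orientation: [-2.22, 2.219, -0.012]
contact_force: [-0.6, 0.5, -0.5]
grip_width: 0.0853
```

```bash
python3 - <<'E'
from st import *
o,M=state()
to(.519,-.3405,.2617,o,M)
E
```

```text
t 2.75 tcp [ 0.5208 -0.3409  0.267 ] F [-0.6  0.5 -0.5] w 0.0853
x az -89.99 ztilt xy mrad [ 7.1 -3.7]
twist to aligned [-0.0034 -0.0017  0.0001]
dp total (units of 12cm) [-0.003  0.016  0.044] m [-0.0004  0.0019  0.0053]
```

apply_moves --dp '[[0, 0.016, 0.044], [0, 0, 0.005], [0, 0, 0]]' --twist '[[-0.003, -0.002, 0], [0, 0, 0], [0, 0, 0]]' --jaw '[0, 0, 0]'

```text
clock: 3.05
tcp_pos: [0.5191, -0.3409, 0.2616]
orientation: [-2.221, 2.22, -0.002]
contact_force: [0.6, -0.6, -0.3]
grip_width: 0.0856
```

```bash
python3 - <<'E'
from st import *
o,M=state()
to(.519,-.3405,.2617,o,M)
E
```

```text
t 3.05 tcp [ 0.5191 -0.3409  0.2616] F [ 0.6 -0.6 -0.3] w 0.0856
x az -89.96 ztilt xy mrad [1.6 0. ]
twist to aligned [-0.0008  0.      0.0003]
dp total (units of 12cm) [-0.003  0.001 -0.001] m [-0.0004  0.0001 -0.0001]
```

Aligned well. Close the jaws.

apply_moves --dp '[[0, 0, 0], [0, 0, 0], [0, 0, 0], [0, 0, 0], [0, 0, 0], [0, 0, 0], [0, 0, 0], [0, 0, 0]]' --twist '[[0, 0, 0], [0, 0, 0], [0, 0, 0], [0, 0, 0], [0, 0, 0], [0, 0, 0], [0, 0, 0], [0, 0, 0]]' --jaw '[100, 160, 255, 255, 255, 255, 255, 255]' --grip_force 70

```text
clock: 3.85
tcp_pos: [0.519, -0.3411, 0.2615]
orientation: [-2.221, 2.221, -0.001]
contact_force: [0.1, 1.5, 0.9]
grip_width: 0.0185
```

```bash
python3 - <<'E'
from st import *
f,o,M=wrist("w4")
to(.519,-.3405,.2617,o,M)
E
```

```text
t 3.85 tcp [ 0.519  -0.3411  0.2615] F [0.1 1.5 0.9] w 0.0185
x az -89.99 ztilt xy mrad [1.3 0. ]
twist to aligned [-0.0006  0.      0.0001]
dp total (units of 12cm) [-0.005 -0.    -0.002] m [-0.0006 -0.     -0.0002]
```

View pics/w4.png

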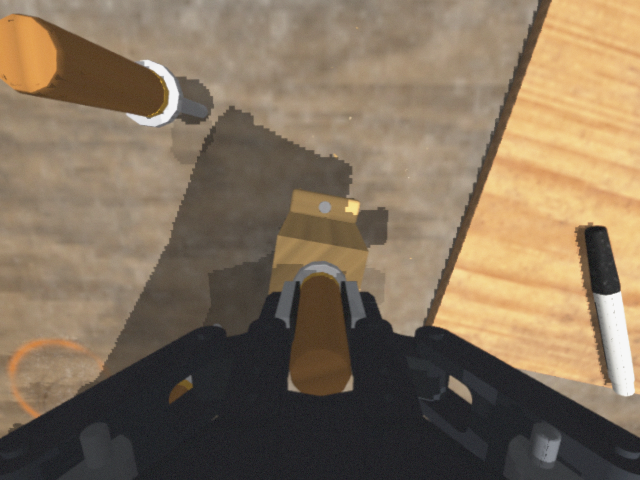

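apply_moves --dp '[[0, 0, -0.08], [0, 0, -0.12], [0, 0, -0.15], [0, 0, -0.15], [0, 0, -0.15], [0, 0, -0.15], [0, 0, -0.1], [0, 0, 0]]' --twist '[[0, 0, 0], [0, 0, 0], [0, 0, 0], [0, 0, 0], [0, 0, 0], [0, 0, 0], [0, 0, 0], [0, 0, 0]]' --jaw '[255, 255, 255, 255, 255, 255, 255, 255]'

```text
clock: 4.7
tcp_pos: [0.5186, -0.3412, 0.3809]
orientation: [-2.22, 2.22, -0.007]
contact_force: [0.3, 0.0, -1.2]
grip_width: 0.0184
```

```bash
python3 - <<'E'
from st import *
f,o,M=wrist("w5")
s=r.grab_frame("side"); np.savez("pics/side1.npz",**s); cv2.imwrite("pics/side1.png",s["color"][:,:,::-1])
to(.4842,-.0436,.3747,o,M)
E
```

```text
t 4.7 tcp [ 0.5186 -0.3412  0.3809] F [ 0.3  0.  -1.2] w 0.0184
x az -90.0 ztilt xy mrad [ 4.5 -1.8]
twist to aligned [-0.0022 -0.0008  0.    ]
dp total (units of 12cm) [-2.48   0.287  0.046] m [-0.2976  0.0344  0.0055]
```

View pics/w5.png

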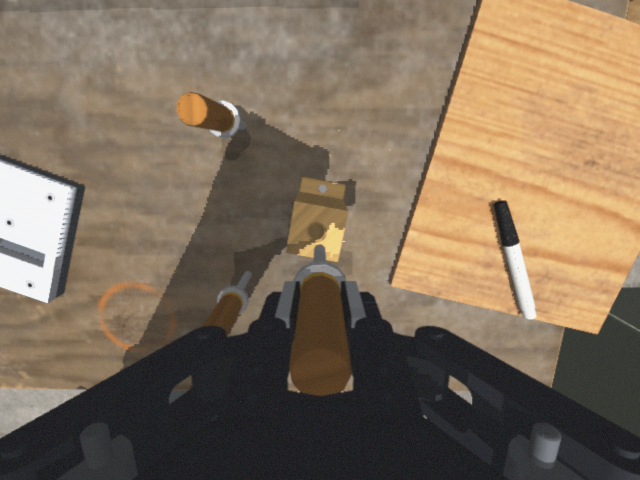

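View pics/side1.png

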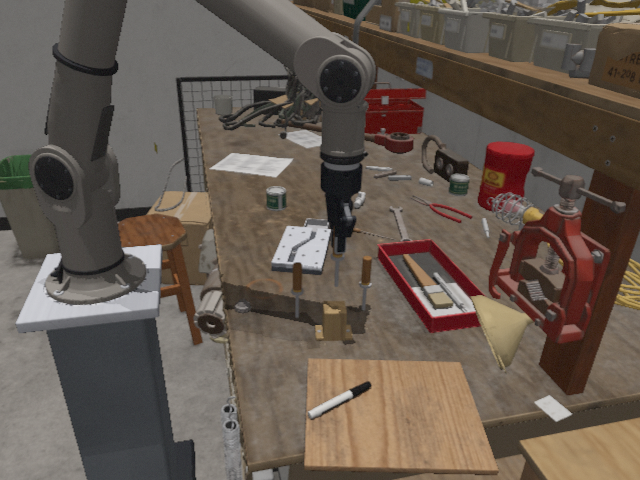

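```bash
python3 - <<'E'
from h import *
f=load("w5"); crop(f,270,170,370,290,5,"w5c")
g=load("side1"); crop(g,280,210,400,340,5,"side1c")
E
```

```text
(no output)
```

View pics/w5c.png

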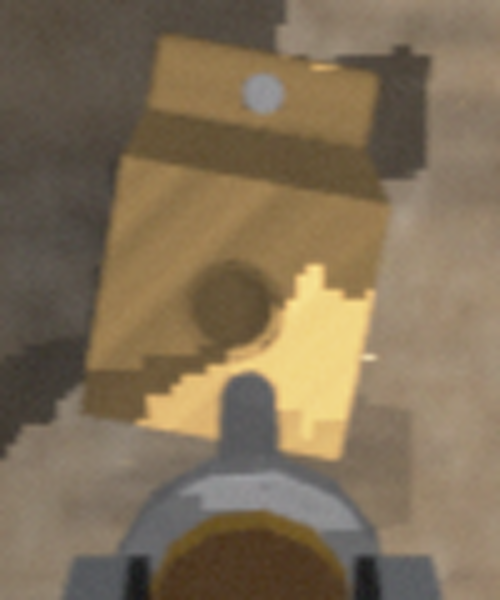

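View pics/side1c.png

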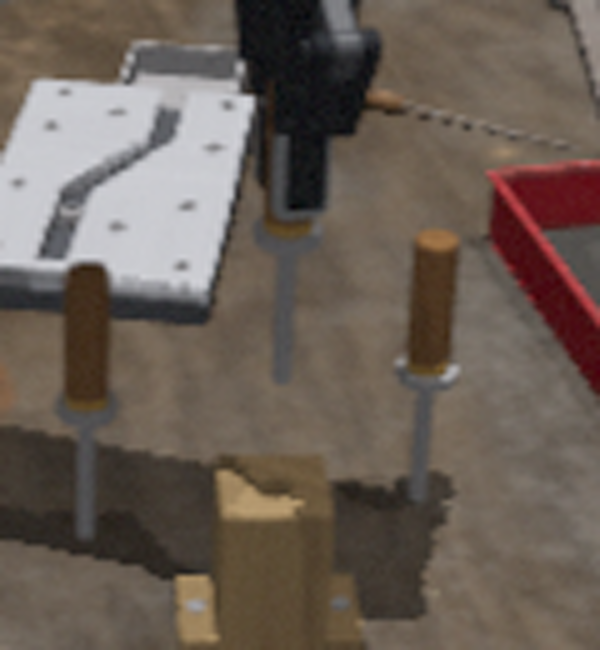

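```bash
cat > tip.py <<'E'
from h import *
def tip(name,uv,z=0.2575):
    f=load(name); H=f["hand_eye"]; n=cv2.undistortPoints(np.array([[uv]],float),f["intrinsics"],f["dist_coeffs"])[0,0]
    d=H[:3,:3]@np.r_[n,1]; c=H[:3,3]; return c+d*(z-c[2])/d[2]
E
python3 - <<'E'
from tip import *
f=load("w5"); a=(f["tcp"],f["rv"])
print("tip edge in tool",tip("w5",(319.4,244.6)).round(4), "(centre = y+0.004)")
print("bore",onplane(f,[(316,230.2)],.07,*a).round(4))
# side check: tip
g=load("side1"); M=Ro.from_rotvec(f["rv"]).as_matrix()
for y in (0,): print("side pred tip",proj(g,[f["tcp"]+M@[0,y,.2575]]).round(1), "obs",(np.array([282,382])/5+[280,210]-.4))
print("side pred bore top",proj(g,[[.518,-.340,.07],[.519,-.3405,.07]]).round(1))
E
```

```text
tip edge in tool [ 0.0009 -0.0025  0.2575] (centre = y+0.004)
bore [[ 0.5202 -0.3395  0.07  ]]
side pred tip [[336.1 285.2]] obs [336. 286.]
side pred bore top [[334.  306.7]
 [334.6 306.7]]
```

apply_moves --dp '[[-0.15, 0.015, 0], [-0.25, 0.027, 0], [-0.28, 0.03, 0], [-0.28, 0.03, 0], [-0.28, 0.03, 0], [-0.28, 0.03, 0], [-0.28, 0.03, 0], [-0.28, 0.03, 0], [-0.25, 0.03, 0], [-0.15, 0.01, 0], [0, 0, 0]]' --twist '[[-0.002, -0.001, 0], [0, 0, 0], [0, 0, 0], [0, 0, 0], [0, 0, 0], [0, 0, 0], [0, 0, 0], [0, 0, 0], [0, 0, 0], [0, 0, 0], [0, 0, 0]]' --jaw '[255, 255, 255, 255, 255, 255, 255, 255, 255, 255, 255]'

```text
clock: 5.9
tcp_pos: [0.4765, -0.0204, 0.3683]
orientation: [2.22, -2.203, -0.04]
contact_force: [-0.0, -0.3, -0.2]
grip_width: 0.0186
```

```bash
python3 - <<'E'
from st import *
o,M=state()
to(.489,-.0345,.35,o,M)
E
```

```text
t 5.9 tcp [ 0.4765 -0.0204  0.3683] F [-0.  -0.3 -0.2] w 0.0186
x az -89.56 ztilt xy mrad [-27.4   8.6]
twist to aligned [0.0131 0.0042 0.0037]
dp total (units of 12cm) [ 0.119 -0.108  0.149] m [ 0.0143 -0.0129  0.0178]
```

apply_moves --dp '[[0.06, -0.055, 0.075], [0.055, -0.05, 0.07], [0, 0, 0], [0, 0, 0]]' --twist '[[0.013, 0.004, 0.004], [0, 0, 0], [0, 0, 0], [0, 0, 0]]' --jaw '[255, 255, 255, 255]'

```text
clock: 6.3
tcp_pos: [0.4873, -0.0344, 0.3478]
orientation: [2.219, -2.217, -0.007]
contact_force: [-0.3, -0.6, -0.4]
grip_width: 0.0183
```

```bash
python3 - <<'E'
from st import *
f,o,M=wrist("w6")
to(.489,-.0345,.35,o,M)
crop(f,200,120,440,300,3,"w6c")
E
```

```text
t 6.3 tcp [ 0.4873 -0.0344  0.3478] F [-0.3 -0.6 -0.4] w 0.0183
x az -89.94 ztilt xy mrad [-6.1 -0.2]
twist to aligned [ 0.0029 -0.0001  0.0005]
dp total (units of 12cm) [ 0.001 -0.014 -0.018] m [ 0.0001 -0.0017 -0.0022]
```

View pics/w6.png

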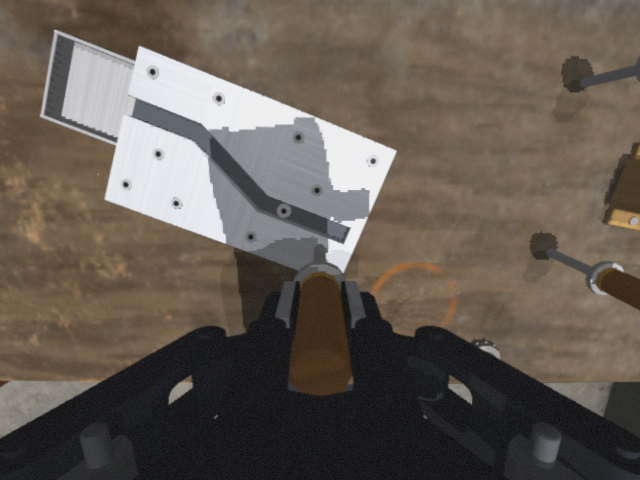

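View pics/w6c.png

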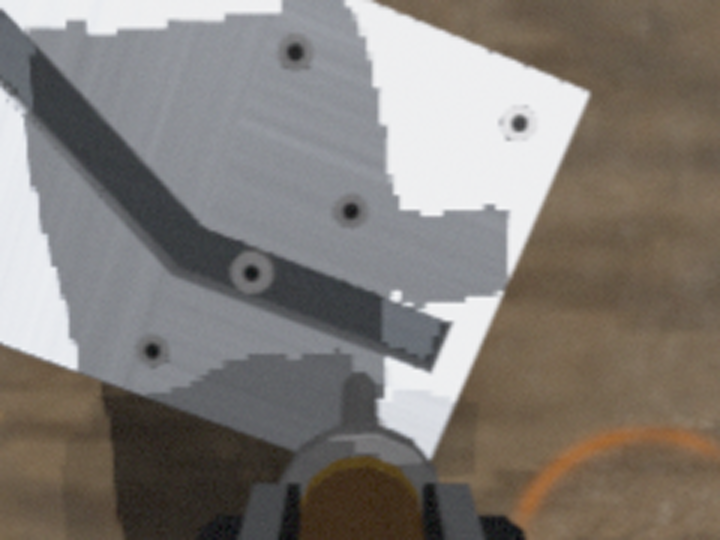

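```bash
python3 - <<'E'
from tip import *
f=load("w6"); a=(f["tcp"],f["rv"])
px=np.array([[138,46],[396,151],[106,200]])-0.0
P=onplane(f,px,.026,*a)[:,:2]; print("corners",P.round(4).tolist())
print("pred by top: (.6322,.1079),(.5529,-.0969),(.5105,.1539)")
g=np.array([[441,347],[190.5,251]])/3+[200,120]-0.33
print("end,bend1 wrist",onplane(f,g,.026,*a)[:,:2].round(4).tolist(),"top: (.4786,-.0581),(.5075,.0165)")
print("roller",onplane(f,[np.array([251,272])/3+[200,120]-.33],.023,*a).round(4))
print("tip",tip("w6",np.array([359,375])/3+[200,120]-.33).round(4))
E
```

```text
corners [[0.6308, 0.1069], [0.5512, -0.0992], [0.5097, 0.1519]]
pred by top: (.6322,.1079),(.5529,-.0969),(.5105,.1539)
end,bend1 wrist [[0.4781, -0.0595], [0.5068, 0.0139]] top: (.4786,-.0581),(.5075,.0165)
roller [[ 0.5001 -0.0032  0.023 ]]
tip [ 0.0008 -0.0025  0.2575]
```

apply_moves --dp '[[0.012, -0.007, 0.1], [0, 0, 0.13], [0, 0, 0.12], [0, 0, 0.08], [0, 0, 0], [0, 0, 0]]' --twist '[[0.003, 0, 0], [0, 0, 0], [0, 0, 0], [0, 0, 0], [0, 0, 0], [0, 0, 0]]' --jaw '[255, 255, 255, 255, 255, 255]'

```text
clock: 6.95
tcp_pos: [0.4885, -0.0372, 0.2964]
orientation: [-2.218, 2.223, -0.002]
contact_force: [-0.0, -0.3, -0.9]
grip_width: 0.0184
```

```bash
python3 - <<'E'
from st import *
o,M=state()
to(.4881,-.0358,.2925,o,M)
print("tip",(o["tcp_pos"]+M@[.0008,.0015,.2575]).round(4))
E
```

```text
t 6.95 tcp [ 0.4885 -0.0372  0.2964] F [-0.  -0.3 -0.9] w 0.0184
x az -90.13 ztilt xy mrad [ 1.9 -0. ]
twist to aligned [-0.0009 -0.     -0.001 ]
dp total (units of 12cm) [-0.012  0.004  0.032] m [-0.0014  0.0004  0.0039]
tip [ 0.4875 -0.038   0.0389]
```

apply_moves --dp '[[-0.012, 0.006, 0.03], [0, 0, 0.015], [0, 0, 0]]' --twist '[[-0.001, 0, -0.001], [0, 0, 0], [0, 0, 0]]' --jaw '[255, 255, 255]'

```text
clock: 7.25
tcp_pos: [0.4883, -0.0357, 0.292]
orientation: [-2.22, 2.221, -0.002]
contact_force: [-1.3, 0.2, -1.1]
grip_width: 0.0184
```

```bash
python3 - <<'E'
from st import *
f,o,M=wrist("w7")
print("tip",(o["tcp_pos"]+M@[.0008,.0015,.2575]).round(4))
crop(f,200,120,440,300,3,"w7c")
s=r.grab_frame("side"); np.savez("pics/side2.npz",**s); crop(s,240,190,360,290,6,"side2c")
E
```

```text
t 7.25 tcp [ 0.4883 -0.0357  0.292 ] F [-1.3  0.2 -1.1] w 0.0184
x az -90.0 ztilt xy mrad [ 2.1 -0.1]
twist to aligned [-0.001 -0.    -0.   ]
tip [ 0.4874 -0.0365  0.0345]
```

View pics/w7c.png

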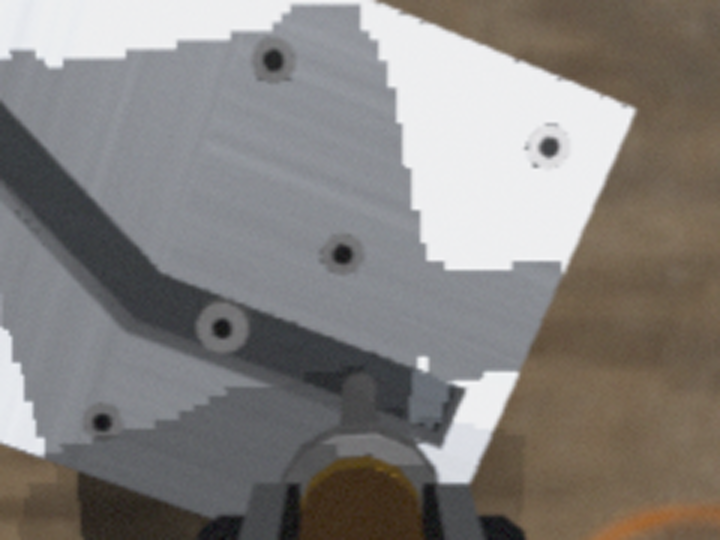

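View pics/side2c.png

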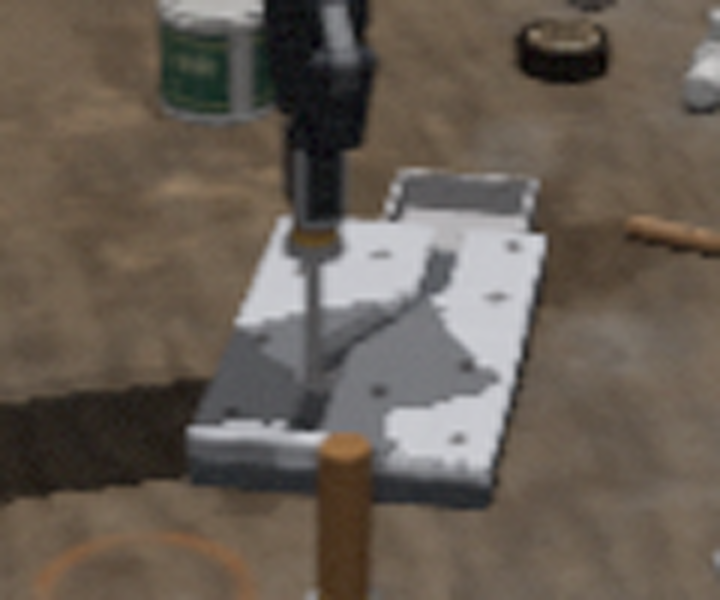

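```bash
python3 - <<'E'
from tip import *
f=load("w7"); a=(f["tcp"],f["rv"])
q=lambda p: np.array(p)/3+[200,120]-.33
up=onplane(f,q([[165,272],[465,388]]),.026,*a)[:,:2]; lo=onplane(f,q([[130,330],[440,446]]),.026,*a)[:,:2]
mid=(up+lo)/2; print(up.round(4).tolist(),lo.round(4).tolist()); print("mid bend1,end",mid.round(4).tolist())
u=mid[0]-mid[1]; u/=np.linalg.norm(u); print("width",np.cross(u,up[1]-lo[1]),"dir az",np.degrees(np.arctan2(u[1],u[0])))
M=Ro.from_rotvec(f["rv"]).as_matrix(); te=tip("w7",q([359,374])); print(te.round(4))
tw=(f["tcp"]+M@(te+[0,.004,0]))[:2]; print("tip",tw.round(4),"lateral",np.cross(u,tw-mid[1]),"along",u@(tw-mid[1]))
print("roller",onplane(f,[q([221,327])],.023,*a).round(4))
E
```

```text
[[0.5142, 0.0094], [0.4857, -0.0623]] [[0.5001, 0.0185], [0.4707, -0.0565]]
mid bend1,end [[0.5071, 0.0139], [0.4782, -0.0594]]
width -0.016051247230213363 dir az 68.4569347809556
[ 0.0008 -0.0027  0.2575]
tip [ 0.4876 -0.0365] lateral -0.00034324617302748314 along 0.024772779168409875
roller [[ 0.5002 -0.003   0.023 ]]<stdin>:6: DeprecationWarning: Arrays of 2-dimensional vectors are deprecated. Use arrays of 3-dimensional vectors instead. (deprecated in NumPy 2.0)
<stdin>:8: DeprecationWarning: Arrays of 2-dimensional vectors are deprecated. Use arrays of 3-dimensional vectors instead. (deprecated in NumPy 2.0)
```

apply_moves --dp '[[0, 0, 0.025], [0, 0, 0.03], [0, 0, 0.03], [0, 0, 0.03], [0, 0, 0.02], [0, 0, 0]]' --twist '[[-0.001, 0, 0], [0, 0, 0], [0, 0, 0], [0, 0, 0], [0, 0, 0], [0, 0, 0]]' --jaw '[255, 255, 255, 255, 255, 255]'

```text
clock: 7.95
tcp_pos: [0.4884, -0.0357, 0.2745]
orientation: [2.221, -2.222, 0.0]
contact_force: [0.0, -0.2, -0.7]
grip_width: 0.0188
```

```bash
cat > g.py <<'E'
from st import *
c,s=np.cos(np.radians(-21.2)),np.sin(np.radians(-21.2)); R=np.array([[c,-s],[s,c]]); t=np.array([.5305,.0265])
def w(p): return R@(np.array(p)/1000)+t
o,M=state()
tp=o["tcp_pos"]+M@[.0008,.0015,.2575]
print("tip",tp.round(4),"in plate mm",(R.T@(tp[:2]-t)*1000).round(2),"z mm",(tp[2]*1000).round(1))
for a in sys.argv[1:]:
    p=eval(a); d=M.T@(np.r_[w(p[:2]),.0172]-tp); print(p,"dp units",(d/.12).round(3),"len mm",(np.linalg.norm(d[:2])*1000).round(1))
E
python3 g.py "(-18,-60)" "(-18,-20)"
```

```text
t 7.95 tcp [ 0.4884 -0.0357  0.2745] F [ 0.  -0.2 -0.7] w 0.0188
x az -90.01 ztilt xy mrad [ 0.  -0.1]
twist to aligned [-0.     -0.     -0.0001]
tip [ 0.4869 -0.0365  0.017 ] in plate mm [-17.86 -74.53] z mm 17.0
(-18, -60) dp units [-0.113 -0.043 -0.001] len mm 14.5
(-18, -20) dp units [-0.424 -0.163 -0.001] len mm 54.5
```

apply_moves --dp '[[-0.018, -0.007, 0], [-0.024, -0.009, 0], [-0.024, -0.009, 0], [-0.024, -0.009, 0], [-0.024, -0.009, 0], [-0.024, -0.009, 0], [-0.024, -0.009, 0], [-0.024, -0.009, 0]]' --twist '[[0, 0, 0], [0, 0, 0], [0, 0, 0], [0, 0, 0], [0, 0, 0], [0, 0, 0], [0, 0, 0], [0, 0, 0]]' --jaw '[255, 255, 255, 255, 255, 255, 255, 255]'

```text
clock: 8.75
tcp_pos: [0.4977, -0.0113, 0.2749]
orientation: [-2.221, 2.221, -0.001]
contact_force: [0.6, -0.0, -0.8]
grip_width: 0.0185
```

```bash
python3 g.py "(-18,-20)" "(18,50)"
```

```text
t 8.75 tcp [ 0.4977 -0.0113  0.2749] F [ 0.6 -0.  -0.8] w 0.0185
x az -90.0 ztilt xy mrad [0.9 0. ]
twist to aligned [-0.0004  0.     -0.    ]
tip [ 0.4965 -0.0121  0.0174] in plate mm [-17.77 -48.3 ] z mm 17.4
(-18, -20) dp units [-0.221 -0.083  0.002] len mm 28.3
(18, 50) dp units [-0.656 -0.574  0.002] len mm 104.6
```

apply_moves --dp '[[-0.022, -0.0085, 0], [-0.022, -0.0085, 0], [-0.022, -0.0085, 0], [-0.022, -0.0085, 0.001], [-0.022, -0.0085, 0], [-0.022, -0.0085, 0], [-0.022, -0.0085, 0], [-0.022, -0.0085, 0], [-0.018, -0.007, 0]]' --twist '[[0, 0, 0], [0, 0, 0], [0, 0, 0], [0, 0, 0], [0, 0, 0], [0, 0, 0], [0, 0, 0], [0, 0, 0], [0, 0, 0]]' --jaw '[255, 255, 255, 255, 255, 255, 255, 255, 255]'

```text
clock: 9.65
tcp_pos: [0.5075, 0.0141, 0.2747]
orientation: [-2.221, 2.221, -0.001]
contact_force: [-1.3, 0.2, 0.0]
grip_width: 0.0183
```

```bash
python3 g.py "(-18,-20)" "(18,50)"; python3 - <<'E'
from st import *
f,o,M=wrist("w8"); crop(f,200,120,440,300,3,"w8c")
E
```

```text
t 9.65 tcp [0.5075 0.0141 0.2747] F [-1.3  0.2  0. ] w 0.0183
x az -90.0 ztilt xy mrad [ 0.7 -0.1]
twist to aligned [-0.0003 -0.     -0.    ]
tip [0.5062 0.0133 0.0172] in plate mm [-17.86 -21.13] z mm 17.2
(-18, -20) dp units [-0.009 -0.002  0.   ] len mm 1.1
(18, 50) dp units [-0.445 -0.493  0.   ] len mm 79.7
t 9.65 tcp [0.5075 0.0141 0.2747] F [-1.3  0.2  0. ] w 0.0183
x az -90.0 ztilt xy mrad [ 0.7 -0.1]
twist to aligned [-0.0003 -0.     -0.    ]
```

View pics/w8c.png

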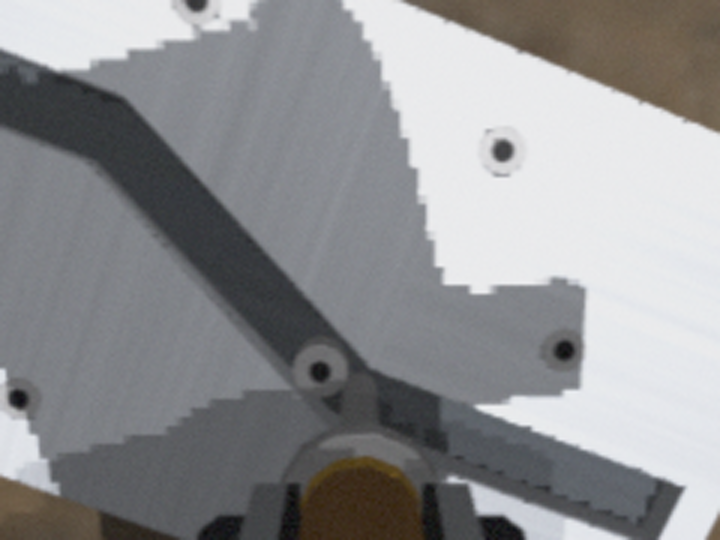

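apply_moves --dp '[[-0.013, -0.012, 0], [-0.016, -0.018, 0], [-0.016, -0.018, 0], [-0.016, -0.018, 0], [-0.016, -0.018, 0], [-0.016, -0.018, 0], [-0.016, -0.018, 0], [-0.016, -0.018, 0], [-0.016, -0.018, 0], [-0.016, -0.018, 0], [-0.016, -0.018, 0]]' --twist '[[0, 0, 0], [0, 0, 0], [0, 0, 0], [0, 0, 0], [0, 0, 0], [0, 0, 0], [0, 0, 0], [0, 0, 0], [0, 0, 0], [0, 0, 0], [0, 0, 0]]' --jaw '[255, 255, 255, 255, 255, 255, 255, 255, 255, 255, 255]'

```text
clock: 10.8
tcp_pos: [0.5326, 0.0368, 0.2747]
orientation: [-2.221, 2.221, -0.001]
contact_force: [1.0, 0.5, -1.5]
grip_width: 0.0185
```

```bash
python3 g.py "(-18,-20)" "(18,50)" "(18,110)"
```

```text
t 10.8 tcp [0.5326 0.0368 0.2747] F [ 1.   0.5 -1.5] w 0.0185
x az -90.0 ztilt xy mrad [0.7 0.1]
twist to aligned [-0.0003  0.     -0.    ]
tip [0.5313 0.036  0.0172] in plate mm [-2.68  9.17] z mm 17.2
(-18, -20) dp units [ 0.18   0.207 -0.   ] len mm 32.9
(18, 50) dp units [-0.255 -0.284 -0.   ] len mm 45.8
(18, 110) dp units [-0.721 -0.465  0.   ] len mm 102.9
```

apply_moves --dp '[[-0.016, -0.018, 0], [-0.016, -0.018, 0], [-0.016, -0.018, 0], [-0.016, -0.018, 0], [-0.016, -0.018, 0], [-0.016, -0.018, 0], [-0.016, -0.018, 0], [-0.016, -0.018, 0], [-0.016, -0.018, 0], [-0.016, -0.018, 0], [-0.016, -0.018, 0], [-0.016, -0.018, 0], [-0.016, -0.018, 0], [-0.014, -0.016, 0]]' --twist '[[0, 0, 0], [0, 0, 0], [0, 0, 0], [0, 0, 0], [0, 0, 0], [0, 0, 0], [0, 0, 0], [0, 0, 0], [0, 0, 0], [0, 0, 0], [0, 0, 0], [0, 0, 0], [0, 0, 0], [0, 0, 0]]' --jaw '[255, 255, 255, 255, 255, 255, 255, 255, 255, 255, 255, 255, 255, 255]'

```text
clock: 12.2
tcp_pos: [0.5653, 0.0659, 0.2746]
orientation: [-2.221, 2.221, -0.0]
contact_force: [-1.0, -0.4, -1.7]
grip_width: 0.0185
```

```bash
python3 g.py "(18,50)" "(18,110)";  python3 - <<'E'
from st import *
f,o,M=wrist("w9"); crop(f,200,120,440,300,3,"w9c")
E
```

```text
t 12.2 tcp [0.5653 0.0659 0.2746] F [-1.  -0.4 -1.7] w 0.0185
x az -90.0 ztilt xy mrad [0.4 0. ]
twist to aligned [-0.0002  0.     -0.    ]
tip [0.5639 0.0651 0.0171] in plate mm [17.21 48.05] z mm 17.1
(18, 50) dp units [-0.013 -0.012 -0.001] len mm 2.1
(18, 110) dp units [-0.479 -0.193 -0.001] len mm 62.0
t 12.2 tcp [0.5653 0.0659 0.2746] F [-1.  -0.4 -1.7] w 0.0185
x az -90.0 ztilt xy mrad [0.4 0. ]
twist to aligned [-0.0002  0.     -0.    ]
```

View pics/w9c.png

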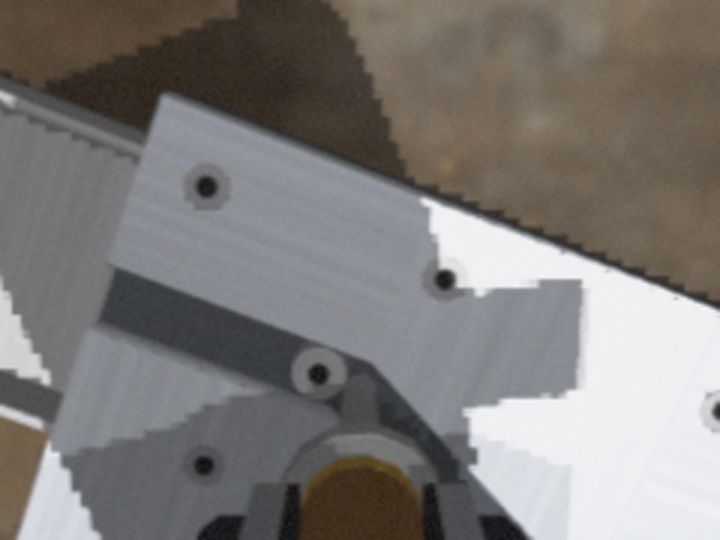

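apply_moves --dp '[[-0.017, -0.011, 0], [-0.023, -0.009, 0], [-0.023, -0.009, 0], [-0.023, -0.009, 0], [-0.023, -0.009, 0], [-0.023, -0.009, 0], [-0.023, -0.009, 0], [-0.023, -0.009, 0], [-0.023, -0.009, 0], [-0.023, -0.009, 0], [-0.023, -0.009, 0], [-0.023, -0.009, 0], [-0.023, -0.009, 0], [-0.023, -0.009, 0]]' --twist '[[0, 0, 0], [0, 0, 0], [0, 0, 0], [0, 0, 0], [0, 0, 0], [0, 0, 0], [0, 0, 0], [0, 0, 0], [0, 0, 0], [0, 0, 0], [0, 0, 0], [0, 0, 0], [0, 0, 0], [0, 0, 0]]' --jaw '[255, 255, 255, 255, 255, 255, 255, 255, 255, 255, 255, 255, 255, 255]'

```text
clock: 13.65
tcp_pos: [0.5821, 0.1073, 0.2745]
orientation: [-2.221, 2.221, -0.0]
contact_force: [0.2, -0.1, -1.0]
grip_width: 0.0186
```

```bash
python3 g.py "(18,110)" "(18,120)"
```

```text
t 13.65 tcp [0.5821 0.1073 0.2745] F [ 0.2 -0.1 -1. ] w 0.0186
x az -89.99 ztilt xy mrad [0.4 0.1]
twist to aligned [-0.0002  0.0001  0.0001]
tip [0.5807 0.1066 0.017 ] in plate mm [17.85 92.79] z mm 17.0
(18, 110) dp units [-0.133 -0.053 -0.001] len mm 17.2
(18, 120) dp units [-0.211 -0.083 -0.001] len mm 27.2
```

apply_moves --dp '[[-0.023, -0.009, 0], [-0.023, -0.009, 0], [-0.023, -0.009, 0], [-0.023, -0.009, 0], [-0.023, -0.009, 0], [-0.023, -0.009, 0], [-0.023, -0.009, 0], [-0.018, -0.007, 0], [0, 0, 0]]' --twist '[[0, 0, 0], [0, 0, 0], [0, 0, 0], [0, 0, 0], [0, 0, 0], [0, 0, 0], [0, 0, 0], [0, 0, 0], [0, 0, 0]]' --jaw '[255, 255, 255, 255, 255, 255, 255, 255, 255]'

```text
clock: 14.55
tcp_pos: [0.5914, 0.1314, 0.2745]
orientation: [-2.222, 2.22, -0.0]
contact_force: [0.3, -0.4, -1.6]
grip_width: 0.0185
```

```bash
python3 g.py "(18,110)" "(18,120)"; python3 - <<'E'
from st import *
f,o,M=wrist("w10"); crop(f,200,120,440,300,3,"w10c")
s=r.grab_frame("side"); np.savez("pics/side3.npz",**s); crop(s,240,190,360,290,6,"side3c")
E
```

```text
t 14.55 tcp [0.5914 0.1314 0.2745] F [ 0.3 -0.4 -1.6] w 0.0185
x az -89.96 ztilt xy mrad [0.6 0.5]
twist to aligned [-0.0003  0.0003  0.0003]
tip [0.59   0.1307 0.017 ] in plate mm [ 17.81 118.71] z mm 17.0
(18, 110) dp units [ 0.068  0.025 -0.002] len mm 8.7
(18, 120) dp units [-0.009 -0.005 -0.002] len mm 1.3
t 14.55 tcp [0.5914 0.1314 0.2745] F [ 0.3 -0.4 -1.6] w 0.0185
x az -89.96 ztilt xy mrad [0.6 0.5]
twist to aligned [-0.0003  0.0003  0.0003]
```

View pics/w10c.png

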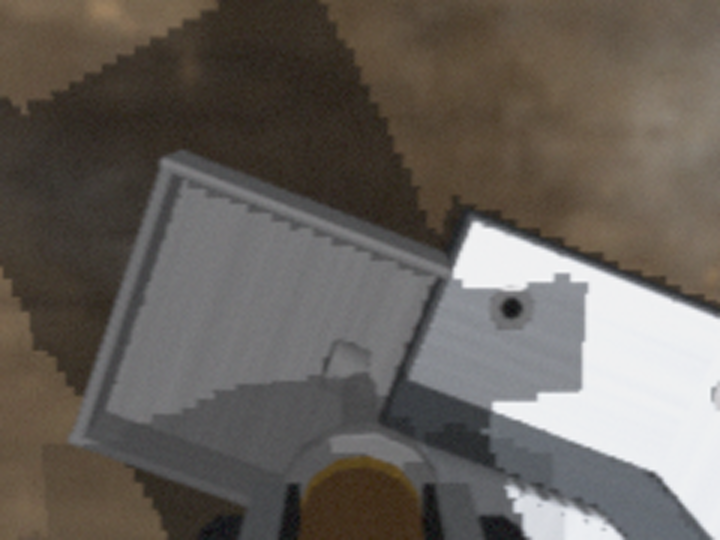

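View pics/side3c.png

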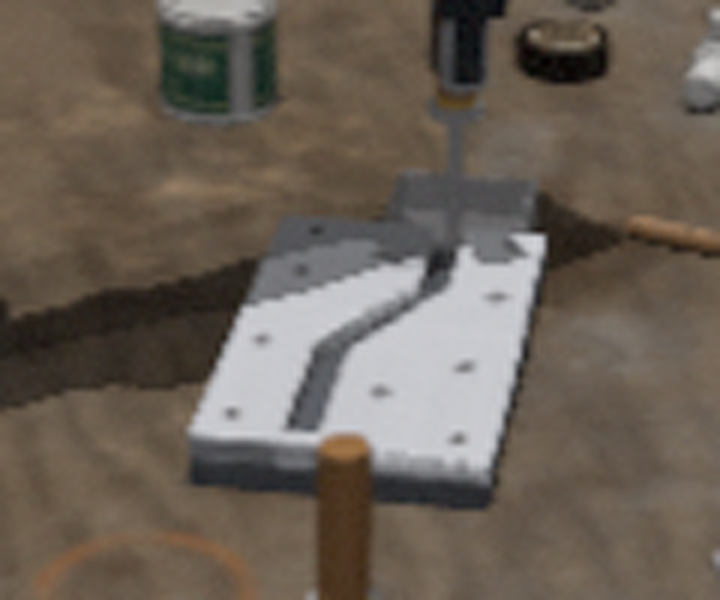

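apply_moves --dp '[[0, 0, -0.02], [0, 0, -0.028], [0, 0, -0.028], [0, 0, -0.028], [0, 0, -0.05], [0, 0, -0.1], [0, 0, -0.12], [0, 0, -0.12], [0, 0, -0.12], [0, 0, 0]]' --twist '[[0, 0, 0], [0, 0, 0], [0, 0, 0], [0, 0, 0], [0, 0, 0], [0, 0, 0], [0, 0, 0], [0, 0, 0], [0, 0, 0], [0, 0, 0]]' --jaw '[255, 255, 255, 255, 255, 255, 255, 255, 255, 255]'

```text
clock: 15.65
tcp_pos: [0.5916, 0.1304, 0.357]
orientation: [-2.219, 2.22, -0.003]
contact_force: [-0.4, -0.1, -0.7]
grip_width: 0.0183
```

```bash
python3 - <<'E'
from st import *
f,o,M=wrist("w11"); crop(f,200,120,440,300,3,"w11c")
to(.5200,-.3400,.381,o,M)
E
```

```text
t 15.65 tcp [0.5916 0.1304 0.357 ] F [-0.4 -0.1 -0.7] w 0.0183
x az -90.04 ztilt xy mrad [3.6 0.8]
twist to aligned [-0.0017  0.0004 -0.0003]
dp total (units of 12cm) [ 3.92   0.594 -0.206] m [ 0.4705  0.0712 -0.0247]
```

View pics/w11c.png

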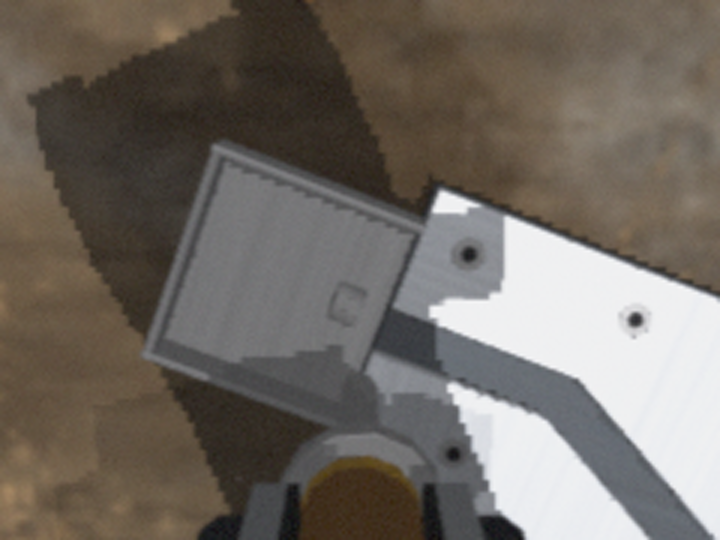

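apply_moves --dp '[[0.12, 0.02, -0.05], [0.22, 0.03, -0.05], [0.28, 0.045, -0.05], [0.3, 0.045, -0.05], [0.3, 0.045, 0], [0.3, 0.045, 0], [0.3, 0.045, 0], [0.3, 0.045, 0], [0.3, 0.045, 0], [0.3, 0.045, 0], [0.3, 0.045, 0], [0.28, 0.045, 0], [0.22, 0.045, 0], [0.15, 0.03, 0], [0.08, 0, 0], [0, 0, 0]]' --twist '[[-0.002, 0, 0], [0, 0, 0], [0, 0, 0], [0, 0, 0], [0, 0, 0], [0, 0, 0], [0, 0, 0], [0, 0, 0], [0, 0, 0], [0, 0, 0], [0, 0, 0], [0, 0, 0], [0, 0, 0], [0, 0, 0], [0, 0, 0], [0, 0, 0]]' --jaw '[255, 255, 255, 255, 255, 255, 255, 255, 255, 255, 255, 255, 255, 255, 255, 255]'

```text
clock: 17.3
tcp_pos: [0.5054, -0.3519, 0.3767]
orientation: [2.199, -2.222, -0.024]
contact_force: [-0.6, -0.2, -0.9]
grip_width: 0.0185
```

```bash
python3 - <<'E'
from st import *
o,M=state()
to(.5210,-.3390,.355,o,M)
E
```

```text
t 17.3 tcp [ 0.5054 -0.3519  0.3767] F [-0.6 -0.2 -0.9] w 0.0185
x az -90.6 ztilt xy mrad [-21.7   0.3]
twist to aligned [ 0.0103  0.0001 -0.005 ]
dp total (units of 12cm) [-0.109 -0.133  0.178] m [-0.0131 -0.0159  0.0213]
```

apply_moves --dp '[[-0.055, -0.07, 0.1], [-0.055, -0.065, 0.09], [0, 0, 0], [0, 0, 0]]' --twist '[[0.01, 0, -0.005], [0, 0, 0], [0, 0, 0], [0, 0, 0]]' --jaw '[255, 255, 255, 255]'

```text
clock: 17.7
tcp_pos: [0.5223, -0.3353, 0.3525]
orientation: [-2.225, 2.218, 0.006]
contact_force: [-0.9, -0.5, -0.9]
grip_width: 0.0186
```

```bash
python3 - <<'E'
from st import *
f,o,M=wrist("w12"); crop(f,270,170,370,290,5,"w12c")
to(.5217,-.3387,.3425,o,M)
E
```

```text
t 17.7 tcp [ 0.5223 -0.3353  0.3525] F [-0.9 -0.5 -0.9] w 0.0186
x az -89.82 ztilt xy mrad [-2.3  2.8]
twist to aligned [0.0011 0.0013 0.0015]
dp total (units of 12cm) [0.029 0.005 0.083] m [0.0035 0.0006 0.01  ]
```

View pics/w12c.png

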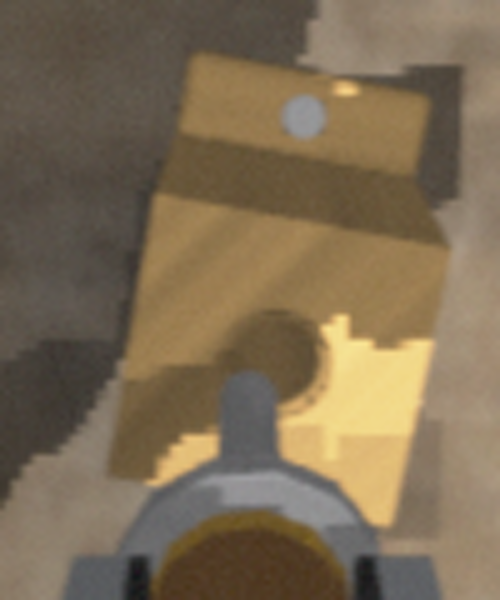

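```bash
python3 - <<'E'
from tip import *
f=load("w12"); a=(f["tcp"],f["rv"]); q=lambda p: np.array(p)/5+[270,170]-.4
print("bore",onplane(f,[q([274,360])],.07,*a).round(4))
for nm,p in dict(l=(222,360),rr=(328,360),t=(275,311),b=(285,416)).items(): print(nm,onplane(f,[q(p)],.07,*a)[0,:2].round(4))
M=Ro.from_rotvec(f["rv"]).as_matrix(); te=tip("w12",q([248,373])); print(te.round(4)); print("tip",(f["tcp"]+M@(te+[0,.004,0])).round(4))
E
```

```text
bore [[ 0.5195 -0.3392  0.07  ]]
l [ 0.5195 -0.3311]
rr [ 0.5196 -0.3476]
t [ 0.5274 -0.3393]
b [ 0.5104 -0.341 ]
[ 0.0007 -0.0028  0.2575]
tip [ 0.5206 -0.3353  0.095 ]
```

apply_moves --dp '[[0.029, 0.014, 0.03], [0, 0, 0.04], [0, 0, 0.02], [0, 0, 0]]' --twist '[[0.001, 0.001, 0.001], [0, 0, 0], [0, 0, 0], [0, 0, 0]]' --jaw '[255, 255, 255, 255]'

```text
clock: 18.15
tcp_pos: [0.5205, -0.339, 0.3417]
orientation: [-2.222, 2.22, -0.001]
contact_force: [-0.0, -0.3, -0.2]
grip_width: 0.0183
```

```bash
python3 - <<'E'
from st import *
f,o,M=wrist("w13"); crop(f,270,170,370,290,5,"w13c")
to(.5206,-.3388,.3325,o,M)
E
```

```text
t 18.15 tcp [ 0.5205 -0.339   0.3417] F [-0.  -0.3 -0.2] w 0.0183
x az -89.94 ztilt xy mrad [ 0.6 -0.1]
twist to aligned [-0.0003 -0.0001  0.0005]
dp total (units of 12cm) [-0.001 -0.001  0.077] m [-0.0002 -0.0001  0.0092]
```

View pics/w13c.png

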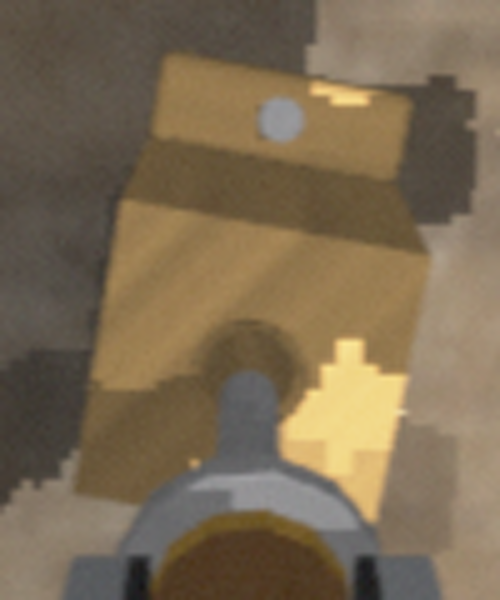

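apply_moves --dp '[[0, 0, 0.04], [0, 0, 0.06], [0, 0, 0.06], [0, 0, 0.04], [0, 0, 0]]' --twist '[[0, 0, 0], [0, 0, 0], [0, 0, 0], [0, 0, 0], [0, 0, 0]]' --jaw '[255, 255, 255, 255, 255]'

```text
clock: 18.7
tcp_pos: [0.5203, -0.339, 0.3156]
orientation: [-2.222, 2.22, -0.0]
contact_force: [-0.2, -0.0, -1.0]
grip_width: 0.0185
```

```bash
python3 - <<'E'
from st import *
f,o,M=wrist("w14"); crop(f,270,170,370,290,5,"w14c")
to(.5205,-.339,.2615,o,M)
E
```

```text
t 18.7 tcp [ 0.5203 -0.339   0.3156] F [-0.2 -0.  -1. ] w 0.0185
x az -89.95 ztilt xy mrad [ 0.4 -0. ]
twist to aligned [-0.0002 -0.      0.0004]
dp total (units of 12cm) [-0.    -0.001  0.451] m [-0.0001 -0.0001  0.0541]
```

View pics/w14c.png

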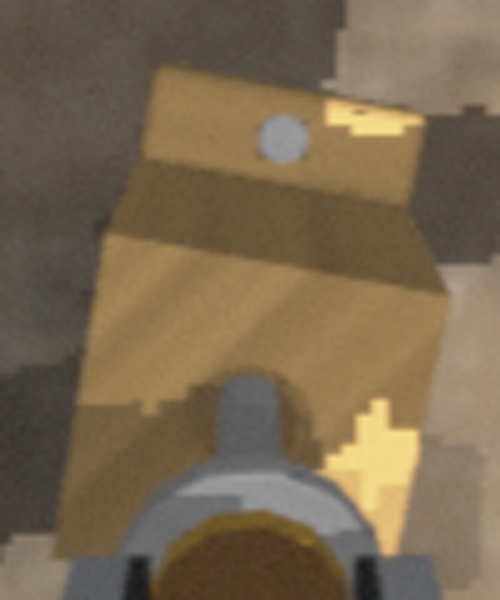

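apply_moves --dp '[[0, 0, 0.05], [0, 0, 0.07], [0, 0, 0.08], [0, 0, 0.08], [0, 0, 0.05], [0, 0, 0.02], [0, 0, 0]]' --twist '[[0, 0, 0], [0, 0, 0], [0, 0, 0], [0, 0, 0], [0, 0, 0], [0, 0, 0], [0, 0, 0]]' --jaw '[255, 255, 255, 255, 255, 255, 255]'

```text
clock: 19.45
tcp_pos: [0.5205, -0.3391, 0.2697]
orientation: [-2.222, 2.22, -0.0]
contact_force: [0.1, 0.6, -0.9]
grip_width: 0.0184
```

```bash
python3 - <<'E'
from st import *
f,o,M=wrist("w15"); crop(f,270,170,370,290,5,"w15c")
to(.5205,-.339,.2615,o,M)
E
```

```text
t 19.45 tcp [ 0.5205 -0.3391  0.2697] F [ 0.1  0.6 -0.9] w 0.0184
x az -89.95 ztilt xy mrad [0.2 0.1]
twist to aligned [-0.0001  0.0001  0.0005]
dp total (units of 12cm) [-0.001 -0.     0.069] m [-0.0001 -0.      0.0082]
```

View pics/w15c.png

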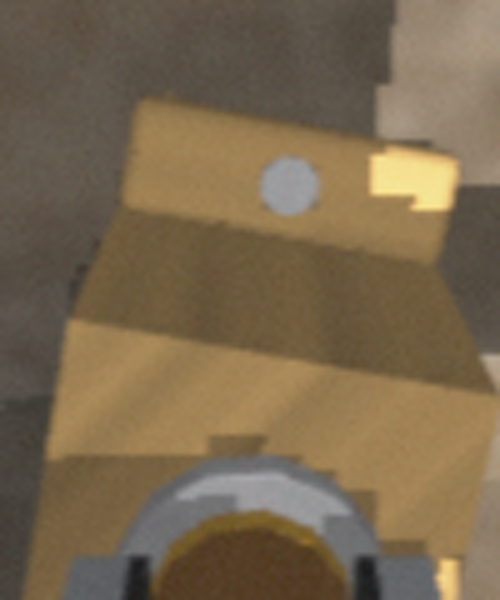

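apply_moves --dp '[[0, 0, 0.02], [0, 0, 0.02], [0, 0, 0.015], [0, 0, 0.008], [0, 0, 0.006], [0, 0, 0]]' --twist '[[0, 0, 0], [0, 0, 0], [0, 0, 0], [0, 0, 0], [0, 0, 0], [0, 0, 0]]' --jaw '[255, 255, 255, 255, 255, 255]'

```text
clock: 20.1
tcp_pos: [0.521, -0.3394, 0.2623]
orientation: [-2.222, 2.22, -0.004]
contact_force: [0.0, 0.6, -1.8]
grip_width: 0.0185
```

apply_moves --dp '[[0, 0, 0.005], [0, 0, 0.006], [0, 0, 0.008]]' --twist '[[-0.001, 0, 0], [0, 0, 0], [0, 0, 0]]' --jaw '[255, 255, 255]'

```text
clock: 20.4
tcp_pos: [0.5211, -0.3395, 0.2614]
orientation: [2.222, -2.22, 0.002]
contact_force: [-4.3, 2.5, 11.9]
grip_width: 0.0187
```

```bash
python3 - <<'E'
from st import *
o,M=state()
E
```

```text
t 20.4 tcp [ 0.5211 -0.3395  0.2614] F [-4.3  2.5 11.9] w 0.0187
x az -89.96 ztilt xy mrad [ 0.6 -1.4]
twist to aligned [-0.0003 -0.0006  0.0003]
```

apply_moves --dp '[[0, 0, 0], [0, 0, 0], [0, 0, 0], [0, 0, 0], [0, 0, 0], [0, 0, 0], [0, 0, 0]]' --twist '[[0, 0, 0], [0, 0, 0], [0, 0, 0], [0, 0, 0], [0, 0, 0], [0, 0, 0], [0, 0, 0]]' --jaw '[180, 150, 120, 80, 40, 0, 0]'

```text
clock: 21.1
tcp_pos: [0.5214, -0.3396, 0.2616]
orientation: [2.222, -2.22, 0.004]
contact_force: [-0.4, 0.7, -0.4]
grip_width: 0.0858
```

```bash
python3 - <<'E'
from st import *
f,o,M=wrist("w16")
E
```

```text
t 21.1 tcp [ 0.5214 -0.3396  0.2616] F [-0.4  0.7 -0.4] w 0.0858
x az -89.96 ztilt xy mrad [ 1.6 -1.9]
twist to aligned [-0.0007 -0.0009  0.0004]
```

View pics/w16.png

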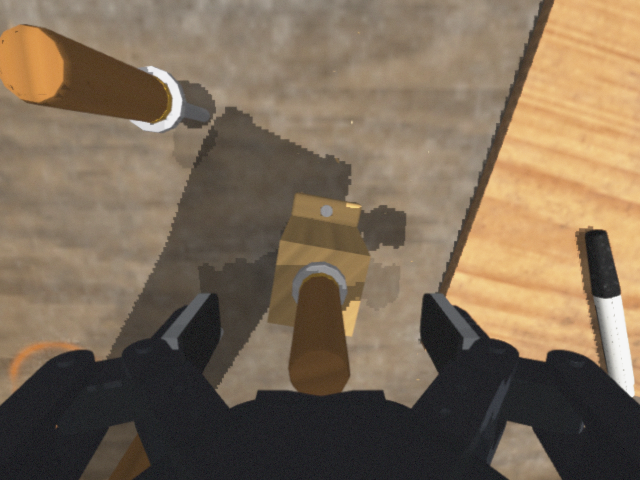

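Pin released, standing centred between the open jaws. Rise straight up, then move clear.

apply_moves --dp '[[0, 0, -0.08], [0, 0, -0.12], [0, 0, -0.15], [0, 0, -0.2], [0, 0, -0.2], [0, 0, -0.2], [0, 0, -0.15], [0, 0, 0]]' --twist '[[-0.001, -0.001, 0], [0, 0, 0], [0, 0, 0], [0, 0, 0], [0, 0, 0], [0, 0, 0], [0, 0, 0], [0, 0, 0]]' --jaw '[0, 0, 0, 0, 0, 0, 0, 0]'

```text
clock: 21.95
tcp_pos: [0.5214, -0.3397, 0.4072]
orientation: [-2.221, 2.22, -0.007]
contact_force: [0.0, -0.5, -0.2]
grip_width: 0.0853
```

apply_moves --dp '[[0.2, 0.15, 0], [0.25, 0.2, 0], [0.25, 0.2, 0], [0.25, 0.2, 0], [0.2, 0.15, 0], [0.1, 0.1, 0], [0, 0, 0], [0, 0, 0]]' --twist '[[0, 0, 0], [0, 0, 0], [0, 0, 0], [0, 0, 0], [0, 0, 0], [0, 0, 0], [0, 0, 0], [0, 0, 0]]' --jaw '[0, 0, 0, 0, 0, 0, 0, 0]'

```text
clock: 22.75
tcp_pos: [0.3978, -0.4925, 0.4074]
orientation: [-2.224, 2.213, -0.008]
contact_force: [0.7, 0.5, -0.2]
grip_width: 0.0854
```

```bash
python3 - <<'E'
from st import *
state()
for n in ["side","top"]:
    f=r.grab_frame(n); np.savez(f"pics/{n}9.npz",**f); cv2.imwrite(f"pics/{n}9.png",f["color"][:,:,::-1])
    if n=="top": crop(f,230,190,370,295,5,"top9c"); crop(f,380,190,480,300,5,"top9d")
    else: crop(f,260,210,420,350,5,"side9c")
E
```

```text
t 22.75 tcp [ 0.3978 -0.4925  0.4074] F [ 0.7  0.5 -0.2] w 0.0854
x az -89.72 ztilt xy mrad [ 6.1 -0.7]
twist to aligned [-0.0029 -0.0004  0.0024]
```

View pics/top9.png

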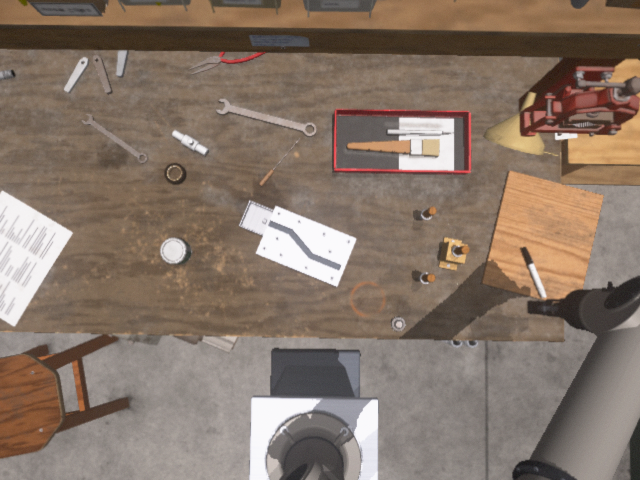

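View pics/top9c.png

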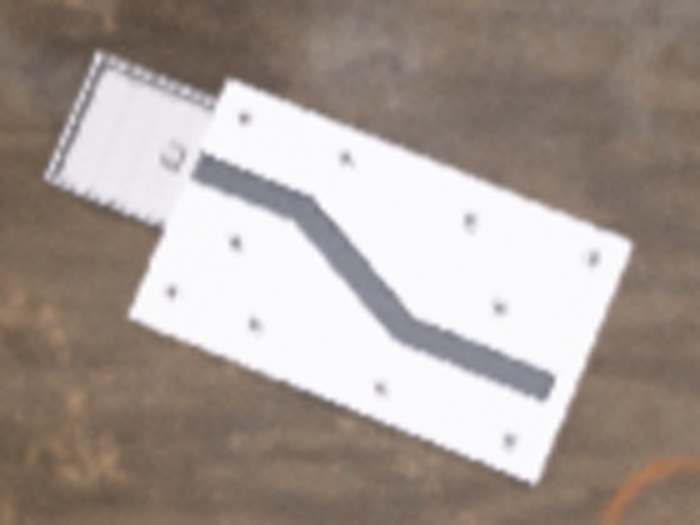

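View pics/side9c.png

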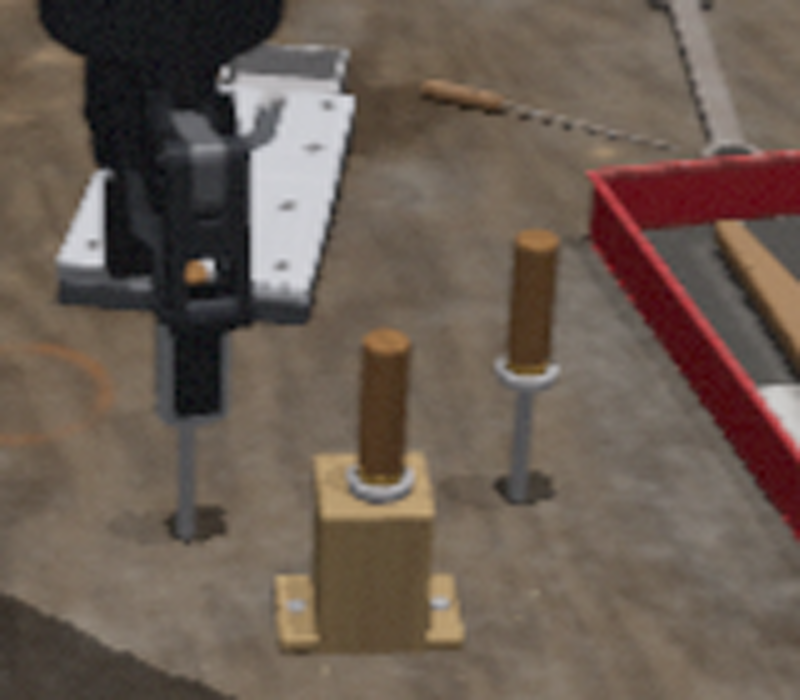

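```bash
python3 - <<'E'
from h import *
a=load("top0")["color"].astype(int);b=load("top9")["color"].astype(int);d=np.abs(a-b).max(2)
for n,(u,v) in dict(tin=(174,250),tape=(175,173),cutter=(398,324)).items(): print(n,np.percentile(d[v-18:v+18,u-18:u+18],[50,99]))
f=load("top9"); print("roller",onplane(f,[np.array([172,157])/5+[230,190]-.4],.012).round(4))
from bench import r
print(r.hand_in())
E
```

```text
tin [2. 7.]
tape [3. 8.]
cutter [ 3.   55.05]
roller [[0.5937 0.1367 0.012 ]]
the job is handed in; nothing more can be done
None
```

The roller is in the catch tray and the pin is back upright in its stand. I handed the job in at about 23 s.

**What I did:** I took the pin from the stand, the rightmost of the three look-alikes. I put its point in the groove about 30 mm behind the roller and guided it along the centre line at about 3 cm/s on average. It went round both bends and about 9 mm past the open end, where the roller dropped into the tray. The point then rose slowly out of the tray, and I set the pin back and withdrew the arm.

**Last checks:**
- **Roller:** the top view shows the groove empty and the roller in the tray at about (0.594, 0.137) m. It looks to be standing on its edge rather than lying flat.
- **Pin:** when I lowered it, the arm met about 12 N at the same height as when I first gripped it. The side view shows it upright with the collar on the block, about 1 mm from where it stood at the start.
- **Tin and tape:** their image patches are unchanged from the start.
- **Cutter:** its patch differs in a few pixels (99th percentile 55, against 7–8 for the other two). I put this down to the arm's shadow beside it, because it sits at the same pixel position in both top views, but I did not check further.
- **Camera agreement:** the wrist and top cameras disagreed by about 2 mm on the plate's position. I used the wrist camera for placing the pin in the groove and the stand. The side camera put the pin handle about 2–5 mm off in y compared with the other two.

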